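# Set the basin's mixer to wash temperature from the cold stop

## Task

Set the basin's thermostatic mixer for washing a patient, starting from cold as one always should: turn its control wheel clockwise (seen from above) until you feel it come up against the cold stop, without forcing it, then bring it back up until the pointer on the rim stands at the long mark on the far side of the dial plate, and let go. Leave the things around the basin where they are.

Things in the scene. Friction and masses are not known exactly. Their poses are not given: they have to be found in the camera images.
- mixer: Fixed white countertop basin, 336 mm across, 105 mm high, with a chrome mixer at its right, one piece at varying place and yaw. Origin: counter level, axis of the mixer's column (54 mm across); z up, x away from the user, y to the bowl, centred at (-20, 290) mm. The spout, 21 mm thick, runs in +y from column to bowl, below 155 mm.
- head: The mixer's fixed dial plate, 114 mm across, leaning 0.35 rad towards the user. Origin: middle of its upper face, 160 mm above the counter; z: the wheel's axis (up, towards the user), y left, x up the slope to the far side. Dark raised marks on its far edge every 15 degrees from -75 to +75 about z from x: short ones (6 mm), and one long (14 mm, 7 mm wide) at 0 degrees, on x.
- wheel: White fluted wheel on the head, 62 mm across, its side 6 to 44 mm and its top 48 mm above the plate along the head's z. Origin: the head's origin; z: axis, x: towards its pointer fin. Clockwise from above is colder. It stays where left and drags with about 0.2 N m. It starts 35 to 85 degrees anticlockwise (hot side) of the long mark; a hot stop lies at 100 degrees.
- wheel_grip (a point): Point on the wheel's axis 35 mm above the dial plate, mid grip height; fingers closed here pass above the pointer fin. The cold stop is out of sight and differs from tap to tap: pointer 80 to 120 degrees clockwise of the long mark. It has a rubber buffer and is felt: resistance climbs 0.09 N m per degree; 0.1 to 0.5 N m over the drag is a firm touch, over 0.9 N m is forcing it.
- pointer (a point): Tip of the pointer, a black fin 12 mm wide stepping down to 6 mm, 9 mm high (its top 15 mm above the plate), standing out of the wheel's skirt just above the dial plate; the tip is 45 mm from the axis and 9.5 mm above the plate. Turns with the wheel.
- mark (a point): Inner end of the long mark on the dial plate, 46.5 mm from the axis on the far side; fixed to the head. The pointer is set when its tip stands right in front of this.
- rack: White steel wall rack on the tiled upstand, 320 mm wide, 130 mm deep, its top 185 mm above the counter, closed drop-front door. Fixed. Origin: centre of its underside, 20 mm above the counter.
- mask_case: Nebuliser mask case, plastic, 107 x 127 x 63 mm, on the rack. Origin: centre of its underside. Leave alone.
- jar: Glass jar with a bamboo lid, 82 mm across, 94 mm high, on the rack. Origin: centre of its underside. Leave alone.
- thermometer: Red plastic thermometer, 125 x 20 x 10 mm with a short metal tip, on the rack. Origin: centre of its underside. Leave alone.
- tumbler: White ceramic tumbler, 72 mm across, 100 mm high, on the counter to the right of the mixer. Origin: centre of its underside. Leave alone.

How it is judged:
By the outcome, as a careful person would: the job done as asked, in the order asked, and still so for the second after the job is handed in, with the robot touching nothing.
It also fails if it takes over 70 s, if anything falls off the work surface, if the arm or the gripper's body presses on something with over 40 N, if the wrist force passes 120 N, or if a joint passes its speed limit or range.

## Robot

A 6-joint arm with a two-finger parallel gripper is mounted at the origin on the work surface. World frame = base frame: x ahead of the robot, y to its left, z up, the work surface at z = 0. Lengths are in mm, angles in degrees, forces in N, time in s.
With the tool pointing down it reaches from about 300 to 850 mm from the base axis. Payload 4.2 kg.
Tool frame: the origin (TCP) lies between the finger pads; the fingertips stand 11 mm ahead of it and the grasp point (between the pads) lies 8 mm behind it (env.tips_ahead is the distance from the TCP to the fingertips, in mm); z points along the fingers, y is the line along which they close (so a half turn about z gives the same grasp; the last joint's range is limited). The gripper opens to 91 mm and grips with 3 to 60 N. Pads are 32 mm wide; open, the fingers measure 118 mm over their backs; the gripper's body (76 mm by 178 mm) begins 60 mm behind the grasp point.
Start: joints at [68.01, 18.312, 89.639, -0, 72.044, -1.146], TCP at [204.604, 537.382, 224.976] pointing down, gripper open.
Joint ranges: [-177.97, 177.97], [-48.28, 115.42], [12.27, 149.76], [-77.06, 257.06], [2.81, 150.46], [-146.56, 146.56]. Speed limits (degrees/s): [147.25, 147.25, 180, 180, 180, 180].

## Interface

Orientations are given as [roll, pitch, yaw] about the fixed x, y, z axes, in that order (R = Rz(yaw) Ry(pitch) Rx(roll)).
In Python, from workcell import env, cams gives the robot as it stands.
- The arm moves only by the tool step_arm, never from a script. Its arguments are lists of equal length, an entry for each row: "linear": the shift along the tool's x, y, z in units of 30 cm (1.0 is 30 cm), a list of three; "turn": the turn about the tool's z in units of 360 degrees (1.0 is 360 degrees). In form: {"linear": [[tx, ty, tz], ...], "turn": [turn, ...]}. A call has 1 to 20 rows; each row is the pose to reach, as a shift and turn from the pose commanded when the call began, along the tool's axes at that moment, turning the shorter way round; what a row does not reach only later rows make up. A row lasts 1/8 s, in which the tool goes at most 62.5 mm and 10.7 degrees, less where a joint would pass 70% of its speed; a pose out of reach is approached as far as the arm can. A call with a number of a shift or a turn outside -1 to 1 is refused whole. A call with a gripper value outside its range is refused whole. "fingers" is the closure, from -1 (fully open) to 1 (shut), so that 0 is half open, set as the call begins (left out, the last holds). The fingers move at their own pace and stop on an object; "force" is the grip in N (left out, the last holds). Time passes only in rows, so rows that repeat a pose let the fingers close. It gives the time, the measured TCP pose, the force, the opening and the grip force at its end, in the units of the state.
- env.state(): the state, without advancing time (a new reading comes with each control period).
- cams.grab_frame(name): name is "scene" or "side" or "wrist"; returns a dict with "color" (420x560x3 uint8, blue, green, red), "fx", "fy", "cx", "cy" (pixels), "dist" ([k1, k2, p1, p2, k3] as OpenCV has them; the pictures are not rectified), "extrinsics" (4x4, takes a point from camera to world coordinates); the wrist camera has in their place "tool_from_camera" (4x4, takes a point from camera to tool coordinates, whose origin is the TCP and whose axes are the flange's). Camera axes: x right, y down, z forward; pixel columns grow to the right and rows downward; lengths in mm; the calibration is good to about 2 mm. A picture is of the moment at which its call begins: read the wrist's pose just before it. There is no depth.
- env.job_done(): hands the job in; it is judged then, once.
The state is a dict: "time_s": time; "qpos": joint angles; "qvel": joint speeds; "effort": joint torques, N m; "ee_pos": TCP position; "ee_rot": TCP orientation; "force": force on the tool from outside, world axes, zero at the start; "torque": the same for the moment, N m; "gripper_width": finger opening in mm; "gripper_force": force on a finger pad.
Only numpy, scipy, OpenCV 4.12 (cv2) and the standard library are available. Lean on these libraries where they do the work, as an engineer would, in place of code of your own. Each camera call takes 0.05 s, during which the arm holds its last target. There are 200 camera calls.

## Working session

There is one attempt and no reset: what is moved stays moved. The work goes in short steps, Python scripts to look and compute and a tool call to move; the robot and the scene stay as the last step left them, time stands still between calls to the robot, and variables do not carry over. Pictures are saved under pics/ and viewed, at most 10 in all, crops included, and the job is handed in when it is done.

Besides the shell and the picture viewer there is one more tool, called after "Request:" as name(argument=value, ...), one argument or row to a line, values as JSON. step_arm: Moves the arm, as the interface text tells. Its arguments: {"type":"object","properties":{"linear":{"type":"array"},"turn":{"type":"array"},"fingers":{"type":"number"},"force":{"type":"number"}},"required":["linear","turn"]}

```bash
mkdir -p pics; ls
python3 - <<'E'
from workcell import env,cams
import cv2,numpy as np
s=env.state();print(s)
for n in ["scene","side","wrist"]:
    f=cams.grab_frame(n);cv2.imwrite(f"pics/{n}0.png",f["color"])
    print(n,f["fx"],f["fy"],f["cx"],f["cy"],f["dist"],np.round(f.get("extrinsics",f.get("tool_from_camera")),3).tolist())
a=cv2.imread("pics/scene0.png");b=cv2.imread("pics/side0.png")
E
```

```text
pics
{'time_s': 0.0, 'qpos': array([ 6.80114197e+01,  1.83519712e+01,  8.97092301e+01, -3.60672883e-04,
        7.20424569e+01, -1.14655434e+00]), 'qvel': array([-0.07150352,  0.08398978,  0.04067892, -0.10914455, -0.08761941,
       -0.08767999]), 'effort': array([-1.61600005e-03, -4.12451649e+01, -2.31976676e+01,  7.26649957e-02,
        4.55050659e-02, -1.45644926e-04]), 'ee_pos': array([204.39977119, 536.9064707 , 224.09781672]), 'ee_rot': array([-1.79896356e+02, -1.73134677e-03,  1.59158084e+02]), 'force': array([-0.12888358,  0.34248514,  0.19943695]), 'torque': array([-0.04011545,  0.01947869, -0.01271239]), 'gripper_force': 0.0, 'gripper_width': 91.08274387013496}
scene 472.4239225100879 472.4239225100879 278.07956546584967 216.83655428658284 [-0.05666254  0.          0.          0.          0.        ] [[0.705, 0.457, -0.542, 1020.243], [0.709, -0.478, 0.519, -620.779], [-0.022, -0.75, -0.661, 720.141], [0.0, 0.0, 0.0, 1.0]]
side 384.13772189952425 384.13772189952425 282.5855794488997 215.17288833445514 [-0.00425785  0.          0.          0.          0.        ] [[0.984, -0.095, 0.152, 441.502], [-0.179, -0.587, 0.79, -721.95], [0.014, -0.804, -0.594, 566.291], [0.0, 0.0, 0.0, 1.0]]
wrist 321.1101549588278 321.1101549588278 277.6085450890261 208.80530162929645 [0.00868339 0.         0.         0.         0.        ] [[0.001, -0.955, -0.298, 84.359], [1.0, 0.0, 0.001, 0.362], [-0.001, -0.298, 0.955, -159.752], [0.0, 0.0, 0.0, 1.0]]
```

View pics/scene0.png

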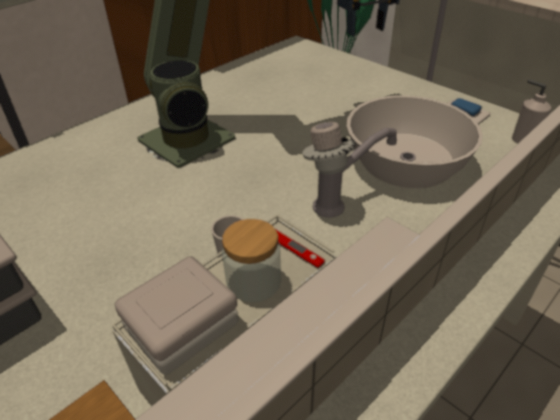

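View pics/side0.png

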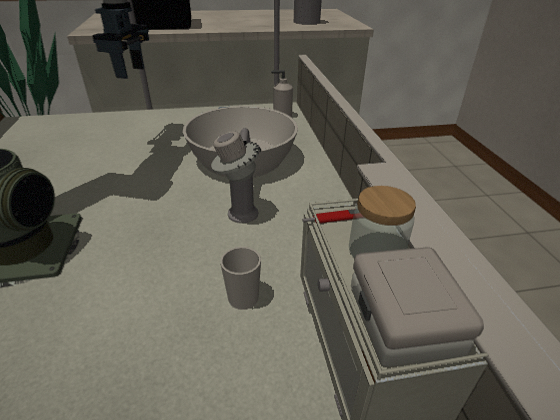

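The scene picture shows the wheel top at about (326,128), the column base at (329,205) and the bowl centre at (412,135). In the side picture they are at (228,139), (243,213) and (241,130). I'll triangulate these and look at enlarged crops.

```bash
cat > h.py <<'E'
import numpy as np,cv2
from scipy.spatial.transform import Rotation as R
from workcell import env,cams
def K(f): return np.array([[f["fx"],0,f["cx"]],[0,f["fy"],f["cy"]],[0,0,1]])
def ray(f,p,T=None):
    T=f["extrinsics"] if T is None else T
    u=cv2.undistortPoints(np.array([[p]],float),K(f),np.array(f["dist"]))[0,0]
    return T[:3,3],T[:3,:3]@np.array([u[0],u[1],1])
def onz(f,p,z,T=None):
    o,d=ray(f,p,T);return o+d*(z-o[2])/d[2]
def tri(rs):
    A=[];b=[]
    for o,d in rs:
        d=d/np.linalg.norm(d);P=np.eye(3)-np.outer(d,d);A.append(P);b.append(P@o)
    return np.linalg.lstsq(np.vstack(A),np.hstack(b),rcond=None)[0]
def proj(f,X,T=None):
    T=np.array(f["extrinsics"] if T is None else T);Ti=np.linalg.inv(T)
    return cv2.projectPoints(np.atleast_2d(X).astype(float),cv2.Rodrigues(Ti[:3,:3])[0],Ti[:3,3],K(f),np.array(f["dist"]))[0][:,0]
def head(x,y,yaw):
    "4x4 head pose; leaning towards the user (-x)"
    r=R.from_euler('z',yaw,degrees=True)*R.from_euler('y',-0.35)
    T=np.eye(4);T[:3,:3]=r.as_matrix();T[:3,3]=[x,y,160];return T
def tp(): 
    s=env.state();T=np.eye(4);T[:3,:3]=R.from_euler('xyz',s["ee_rot"],degrees=True).as_matrix();T[:3,3]=s["ee_pos"];return T
E
python3 - <<'E'
from h import *
a=cams.grab_frame("scene");b=cams.grab_frame("side")
for n,p,q,z in [("wheeltop",(326,128),(228,139),205),("base",(329,205),(243,213),0),("bowl",(412,135),(241,130),105),]:
    print(n,tri([ray(a,p),ray(b,q)]).round(),onz(a,p,z).round(),onz(b,q,z).round())
c=[cv2.resize(f["color"][y:y+h,x:x+w],(400,400),interpolation=cv2.INTER_CUBIC) for f,x,y,w,h in [(a,280,100,100,100),(b,190,110,100,100)]]
cv2.imwrite("pics/c1.png",np.hstack(c))
E
```

```text
wheeltop [467.  56. 201.] [472.  51. 205.] [467.  49. 205.]
base [490.  54.   2.] [487.  57.   0.] [490.  56.   0.]
bowl [519. 338.  88.] [539. 301. 105.] [515. 316. 105.]
```

View pics/c1.png

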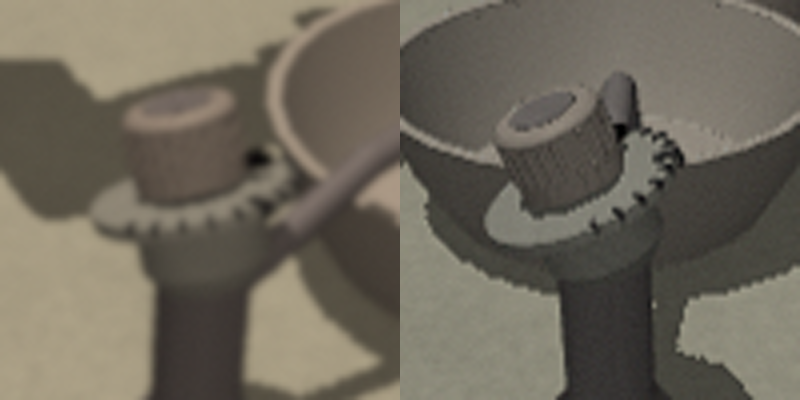

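The crops show the wheel top at scene (325,126), and the pointer fin as a dark block at about scene (344,139) and side (246,143). The wheel sits near (472,52), in agreement with its 205 mm height. I'll go above it for one close look.

Request:
step_arm(
  linear=[
    [0,0,-0.2],
    [-0.2,-0.15,-0.2],
    [-0.4,-0.3,-0.2],
    [-0.55,-0.45,-0.2],
    [-0.7,-0.6,-0.2],
    [-0.7,-0.6,-0.2],
  ],
  turn=[0,0,0,0,0,0],
  fingers=-1,
)

```text
time_s: 1.0
ee_pos: [337.4, 291.7, 285.1]
ee_rot: [-180.0, 0.0, 159.0]
force: [0.4, -0.0, -0.7]
gripper_width: 91.4
gripper_force: 0.0
```

Request:
step_arm(
  linear=[
    [-0.2,-0.15,0],
    [-0.4,-0.3,0],
    [-0.55,-0.45,0.02],
    [-0.7,-0.6,0.04],
    [-0.7,-0.6,0.04],
    [-0.7,-0.6,0.04],
    [-0.7,-0.6,0.04],
  ],
  turn=[-0.01,-0.02,-0.03,-0.044,-0.044,-0.044,-0.044],
)

```text
time_s: 1.88
ee_pos: [468.6, 52.1, 273.0]
ee_rot: [180.0, -0.0, 175.0]
force: [0.2, -0.1, 0.1]
gripper_width: 91.2
gripper_force: 0.0
```

Run:
```python
from h import *
s=env.state();print(s["time_s"],s["ee_pos"],s["ee_rot"],s["force"],s["torque"])
T=tp();f=cams.grab_frame("wrist");np.save("T1.npy",T@f["tool_from_camera"])
cv2.imwrite("pics/w1.png",f["color"])
a=cams.grab_frame("scene")
for z in (120,185,205,280): print(z,onz(a,(252,240),z).round())
```

```text
1.875 [468.64554461  52.13910039 272.95283313] [ 1.79961695e+02 -2.36364596e-02  1.75005767e+02] [ 0.15327377 -0.07202453  0.0723728 ] [ 0.03866029 -0.01115168  0.00218032]
120 [ 540. -228.  120.]
185 [ 592. -270.  185.]
205 [ 608. -284.  205.]
280 [ 668. -333.  280.]
```

View pics/w1.png

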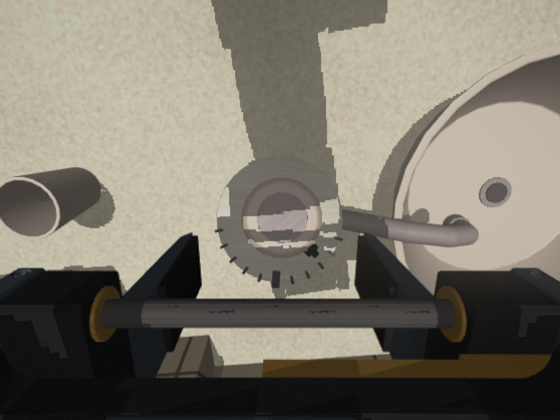

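The wrist view shows the wheel at about (282,217), the long mark at (276,278) and the pointer at about (312,250). I'll enlarge it and overlay the plate model fit.

Run:
```python
import cv2
i=cv2.imread("pics/w1.png")
cv2.imwrite("pics/w1c.png",cv2.resize(i[155:290,190:370],None,fx=4.4,fy=4.4,interpolation=cv2.INTER_CUBIC))
```

```text
(no output)
```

View pics/w1c.png

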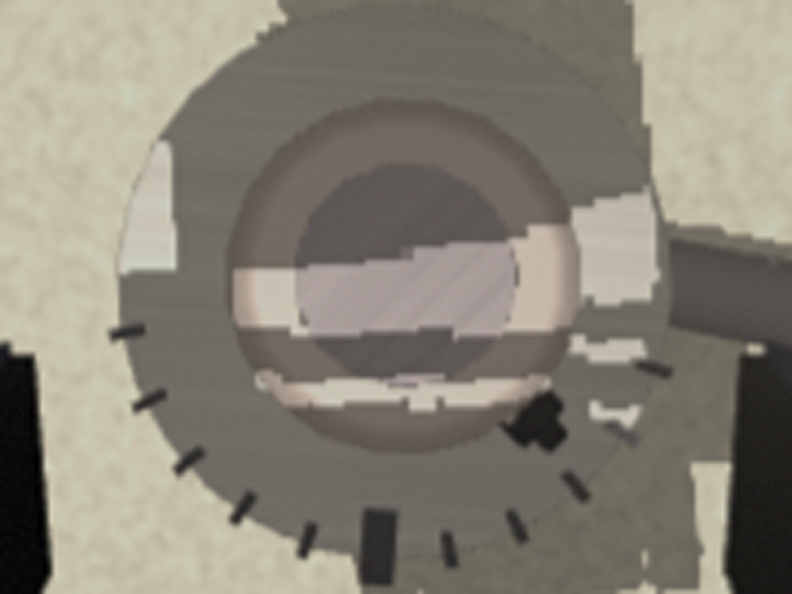

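```bash
cat > fit.py <<'E'
from h import *
from scipy.optimize import least_squares
f=cams.grab_frame("wrist");T=np.load("T1.npy")
px=lambda p:np.array(p,float)/4.4+[190,155]-0.4
sh={-15:(308,540),-30:(244,508),-45:(189,460),-60:(150,401),-75:(128,332),15:(449,549),30:(517,526),45:(576,487),60:(625,433),75:(653,370)}
P=[];M=[]
for a,p in sh.items():
    c=np.radians(a);M.append([57.5*np.cos(c),57.5*np.sin(c),1.5]);P.append(px(p))
M+=[[46.5,0,1.5],[0,0,48]];P+=[px((380,511)),px((407,277))]
M=np.array(M);P=np.array(P)
def res(v):
    H=head(*v);return (proj(f,M@H[:3,:3].T+H[:3,3],T)-P).ravel()
r=least_squares(res,[487,55,0]);print(r.x,np.abs(r.fun).max(),r.fun.reshape(-1,2).round(1).tolist())
H=head(*r.x);np.save("H.npy",H)
for s in (20,34,44): print(s,(H@[0,0,s,1])[:3].round(1))
# pointer angle candidates
for a in range(30,90,5):
    c=np.radians(a);print(a,((proj(f,(H@[45*np.cos(c),45*np.sin(c),12,1])[:3],T)[0]-[190,155]+.4)*4.4).round())
E
python3 fit.py
```

```text
[477.29615171  54.02998048  -9.36064961] 2.783251973859194 [[-0.9, 1.3], [-1.6, 0.9], [-1.7, 0.5], [-2.2, -0.3], [-2.4, -0.8], [0.7, 1.5], [1.3, 1.3], [1.9, 0.7], [1.8, 0.2], [2.8, -0.6], [0.3, -1.3], [0.1, -1.9]]
20 [470.5  55.1 178.8]
34 [465.8  55.9 191.9]
44 [462.4  56.5 201.3]
30 [501. 482.]
35 [519. 472.]
40 [535. 461.]
45 [551. 448.]
50 [566. 434.]
55 [579. 419.]
60 [591. 403.]
65 [601. 386.]
70 [610. 368.]
75 [617. 349.]
80 [623. 330.]
85 [626. 310.]
```

```bash
sed -i '/^r=least/,$d' fit.py
cat >> fit.py <<'E'
M0=M.copy()
def res(v):
    H=head(*v[:3]);M=M0.copy();M[:10,:2]*=v[3]/57.5
    return (proj(f,M@H[:3,:3].T+H[:3,3],T)-P).ravel()
r=least_squares(res,[487,55,0,55]);print(r.x,r.fun.reshape(-1,2).round(1).tolist())
H=head(*r.x[:3]);np.save("H.npy",H)
for s in (20,34,44): print(s,(H@[0,0,s,1])[:3].round(1))
for a in range(30,65,5):
    c=np.radians(a);print(a,((proj(f,(H@[45*np.cos(c),45*np.sin(c),12,1])[:3],T)[0]-[190,155]+.4)*4.4).round())
E
python3 fit.py
```

```text
[478.53427197  53.80728742  -9.33441573  55.22288918] [[-0.1, 0.1], [-0.2, 0.0], [0.2, 0.1], [0.1, -0.2], [0.1, 0.0], [0.1, 0.2], [-0.0, 0.2], [0.0, -0.0], [-0.5, 0.0], [0.2, -0.1], [0.2, -0.0], [-0.1, -0.3]]
20 [471.8  54.9 178.8]
34 [467.   55.7 191.9]
44 [463.6  56.3 201.3]
30 [500. 488.]
35 [518. 478.]
40 [535. 467.]
45 [550. 454.]
50 [565. 440.]
55 [578. 425.]
60 [590. 409.]
```

The model fits to about 0.2 px: head at (478.5,53.8), yaw −9.3°, pointer about +48°. I'll grip the wheel at (467,55.7), with the fingertips kept above the fin, in strokes of ±35° about the lean-symmetric yaw of 170.7°.

Request:
step_arm(
  linear=[
    [0.006,0.0115,0],
    [0.006,0.0115,0],
    [0.006,0.0115,0],
    [0.006,0.0115,0],
    [0.006,0.0115,0.1],
    [0.006,0.0115,0.2],
    [0.006,0.0115,0.277],
    [0.006,0.0115,0.277],
    [0.006,0.0115,0.277],
  ],
  turn=[-0.025,-0.05,-0.085,-0.085,-0.085,-0.085,-0.085,-0.085,-0.085],
)

```text
time_s: 3.2
ee_pos: [468.2, 55.3, 190.8]
ee_rot: [-180.0, 0.1, -154.4]
force: [-0.6, 0.7, 0.6]
gripper_width: 91.4
gripper_force: 0.0
```

Request:
step_arm(
  linear=[
    [0,0,0],
    [0,0,0],
    [0,0,0],
    [0,0,0],
    [0,0,0],
    [0,0,0],
  ],
  turn=[0,0,0,0,0,0],
  fingers=1,
  force=20,
)

```text
time_s: 3.95
ee_pos: [467.9, 54.8, 190.2]
ee_rot: [-179.9, 0.0, -154.4]
force: [1.1, -2.3, 4.4]
gripper_width: 64.4
gripper_force: 19.7
```

```bash
cat > st.py <<'E'
from h import *
s=env.state()
print(s["time_s"],*[s[k].round(2) for k in("ee_pos","ee_rot","force","torque","effort")],s["gripper_width"],s["gripper_force"],s["qpos"][5])
E
python3 st.py
```

```text
3.95 [467.92  54.76 190.23] [-1.7994e+02  4.0000e-02 -1.5440e+02] [ 1.15 -2.29  4.4 ] [-0.56 -0.2  -0.07] [  1.38 -30.49 -20.22   0.83   0.2   -0.06] 64.37022821957792 19.697811027872376 -110.27747110467662
```

Request:
step_arm(
  linear=[
    [0,0,0],
    [0,0,0],
    [0,0,0],
    [0,0,0],
    [0,0,0],
    [0,0,0],
  ],
  turn=[0.017,0.034,0.051,0.068,0.083,0.083],
)

```text
time_s: 4.7
ee_pos: [467.9, 55.0, 189.7]
ee_rot: [180.0, 0.0, 175.8]
force: [3.0, -3.4, 0.3]
gripper_width: 61.7
gripper_force: 19.8
```

```bash
python3 st.py
python3 - <<'E'
from h import *
T=tp();f=cams.grab_frame("wrist");np.save("T2.npy",T@f["tool_from_camera"])
cv2.imwrite("pics/w2.png",f["color"])
E
```

```text
4.7 [467.87  54.98 189.71] [1.7999e+02 4.0000e-02 1.7576e+02] [ 3.   -3.39  0.29] [-0.12 -0.39 -0.03] [  1.78 -32.29 -20.79   0.59   0.69   0.11] 61.74835530969367 19.800741625784894 -80.45688691906764
```

View pics/w2.png

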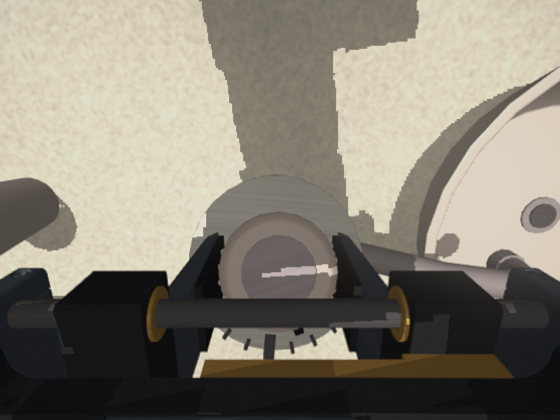

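The pointer now stands at about (298,332), roughly +20° of the long mark at (269,346), so the wheel follows the grip. I'll continue the stroke and read the torque while it moves.

Request:
step_arm(
  linear=[
    [0,0,0],
    [0,0,0],
    [0,0,0],
    [0,0,0],
    [0,0,0],
    [0,0,0],
    [0,0,0],
  ],
  turn=[0.017,0.034,0.051,0.068,0.085,0.095,0.105],
)

```text
time_s: 5.62
ee_pos: [467.4, 55.6, 190.4]
ee_rot: [179.9, -0.0, 137.9]
force: [-2.2, -3.2, 4.6]
gripper_width: 64.2
gripper_force: 21.4
```

```bash
python3 st.py
```

```text
5.625 [467.36  55.59 190.37] [ 1.7993e+02 -3.0000e-02  1.3795e+02] [-2.21 -3.17  4.61] [ 0.54 -0.45  0.55] [  0.34 -29.09 -20.52   0.11   0.17   0.19] 64.20588447589917 21.43091455567628 -42.650943814434065
```

Request:
step_arm(
  linear=[
    [0,0,0],
    [0,0,0],
    [0,0,0],
    [0,0,0],
    [0,0,0],
  ],
  turn=[0,0,0,0,0],
  fingers=-1,
)

```text
time_s: 6.25
ee_pos: [467.5, 55.1, 189.8]
ee_rot: [-180.0, -0.0, 137.9]
force: [-0.6, -0.2, 0.3]
gripper_width: 91.3
gripper_force: 0.0
```

Request:
step_arm(
  linear=[
    [0,0,0],
    [0,0,0],
    [0,0,0],
    [0,0,0],
    [0,0,0],
    [0,0,0],
    [0,0,0],
    [0,0,0],
    [0,0,0],
  ],
  turn=[-0.028,-0.056,-0.084,-0.112,-0.14,-0.168,-0.188,-0.188,-0.188],
)

```text
time_s: 7.38
ee_pos: [467.5, 55.1, 189.9]
ee_rot: [180.0, 0.0, -154.5]
force: [-0.4, 0.2, 0.3]
gripper_width: 91.3
gripper_force: 0.0
```

```bash
python3 st.py
python3 - <<'E'
from h import *
T=tp();f=cams.grab_frame("wrist");np.save("T3.npy",T@f["tool_from_camera"])
cv2.imwrite("pics/w3.png",f["color"])
E
```

```text
7.375 [467.52  55.11 189.86] [ 179.99    0.   -154.51] [-0.44  0.2   0.29] [0.1  0.06 0.02] [ -0.   -32.09 -21.62  -0.05   0.06   0.  ] 91.33662270555801 0.0 -110.17957201015145
```

View pics/w3.png

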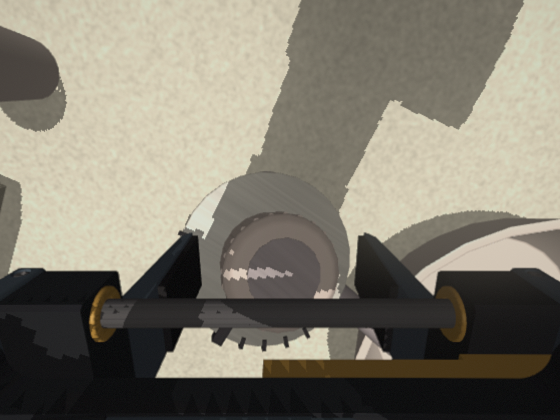

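The pointer is out of sight behind the bar and finger, where about −18° would put it, and nothing has moved that should not have. Next stroke: clockwise in two parts, reading the drag near ψ=0 for reference.

Request:
step_arm(
  linear=[
    [0,0,0],
    [0,0,0],
    [0,0,0],
    [0,0,0],
    [0,0,0],
    [0,0,0],
    [0,0,0],
    [0,0,0],
    [0,0,0],
    [0,0,0],
    [0,0,0],
  ],
  turn=[0,0,0,0,0,0.017,0.034,0.051,0.068,0.08,0.085],
  fingers=1,
)

```text
time_s: 8.8
ee_pos: [467.7, 55.0, 189.8]
ee_rot: [-180.0, 0.0, 175.0]
force: [0.3, -3.2, -1.1]
gripper_width: 61.5
gripper_force: 19.9
```

```bash
python3 st.py
```

```text
8.8 [467.67  54.97 189.83] [-1.7999e+02  2.0000e-02  1.7500e+02] [ 0.34 -3.22 -1.1 ] [-0.07 -0.24  0.35] [  0.89 -32.64 -21.52   0.63   0.43   0.25] 61.49956037719163 19.853965354850516 -79.68178089377129
```

Request:
step_arm(
  linear=[
    [0,0,0],
    [0,0,0],
    [0,0,0],
  ],
  turn=[0.005,0.01,0.015],
)

```text
time_s: 9.18
ee_pos: [467.7, 55.0, 189.8]
ee_rot: [180.0, 0.0, 169.5]
force: [2.5, -4.0, -2.4]
gripper_width: 61.3
gripper_force: 20.0
```

```bash
python3 st.py
```

```text
9.175 [467.68  55.   189.79] [1.8000e+02 2.0000e-02 1.6951e+02] [ 2.55 -4.01 -2.39] [ 0.07 -0.45  0.49] [  1.42 -32.9  -21.56   0.76   0.66   0.29] 61.26288719988651 20.015595273580402 -74.19552602494873
```

Request:
step_arm(
  linear=[
    [0,0,0],
    [0,0,0],
    [0,0,0],
    [0,0,0],
    [0,0,0],
    [0,0,0],
    [0,0,0],
  ],
  turn=[0.005,0.01,0.015,0.02,0.025,0.03,0.035],
)

```text
time_s: 10.05
ee_pos: [467.5, 55.1, 189.9]
ee_rot: [180.0, 0.0, 156.9]
force: [-0.1, -4.0, -0.8]
gripper_width: 61.9
gripper_force: 20.5
```

```bash
python3 st.py
```

```text
10.05 [467.53  55.14 189.94] [179.99   0.   156.88] [-0.1  -4.03 -0.81] [ 0.29 -0.53  0.58] [  1.41 -31.31 -21.31   0.66   0.55   0.43] 61.904279732332995 20.50610460044595 -61.56256639564794
```

```bash
cat > fin.py <<'E'
from h import *
import sys
H=np.load("H.npy")
def score(f,a,dx,dy,T=None):
    c=np.radians(a);e=np.array([np.cos(c),np.sin(c)]);n=np.array([-e[1],e[0]])
    pts=np.array([[*(e*r+n*w),z] for r in(34,44) for w in(-3,3) for z in(7,15)])
    p=proj(f,pts@H[:3,:3].T+H[:3,3],T)+[dx,dy]
    m=np.zeros(f["color"].shape[:2],np.uint8);cv2.fillConvexPoly(m,cv2.convexHull(p.astype(np.float32)).round().astype(int),255)
    return cv2.mean(f["color"].max(2),m)[0]
def scan(f,rng=range(-130,101,3),T=None):
    out=[]
    for a in rng: out.append(min((score(f,a,dx,dy,T),a,dx,dy) for dx in(-3,0,3) for dy in(-3,0,3)))
    return sorted(out)[:8]
if __name__=="__main__":
  for n in("scene","side"):
    f=cams.grab_frame(n);print(n,[(round(s),a,dx,dy) for s,a,dx,dy in scan(f)])
    cv2.imwrite(f"pics/{n}_{env.state()['time_s']:.2f}.png",f["color"])
E
python3 fin.py
```

```text
scene [(31, -58, 3, 0), (32, -46, 0, 0), (32, -55, 3, 0), (33, -37, -3, 0), (35, -49, 0, 0), (37, -40, -3, 0), (37, -43, 0, 0), (38, -61, 3, 0)]
side [(12, -64, 3, -3), (15, -49, 0, 0), (16, -61, 3, -3), (16, -40, -3, 0), (17, -67, 3, -3), (20, -58, 3, -3), (21, -43, -3, 0), (21, -46, -3, 0)]
```

Run:
```python
from fin import *
rows=[]
for n,x,y in(("scene",290,118),("side",205,118)):
    f=cams.grab_frame(n);k=5
    c=cv2.resize(f["color"][y:y+60,x:x+80],None,fx=k,fy=k,interpolation=cv2.INTER_CUBIC);o=c.copy()
    def d(P,col):
        for p in proj(f,np.array(P)@H[:3,:3].T+H[:3,3]): cv2.circle(o,tuple(((p+.5-[x,y])*k).round().astype(int)),2,col,-1)
    A=lambda r,a,z:[r*np.cos(np.radians(a)),r*np.sin(np.radians(a)),z]
    d([A(55.2,a,1.5) for a in range(-75,76,15)],(0,0,255))
    d([A(45,a,12) for a in range(-90,1,10)],(0,255,0));d([A(45,-60,12)],(255,0,0))
    rows.append(np.hstack([c,o]))
cv2.imwrite("pics/c2.png",np.vstack(rows))
```

```text
(no output)
```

View pics/c2.png

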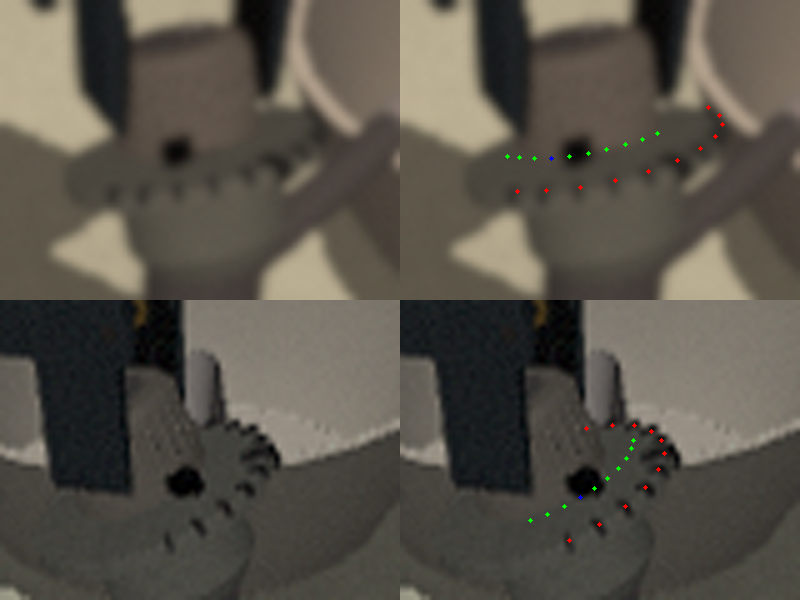

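In the picture the fin sits at about scene (325,148), and the marks line up with the model overlay. The pointer is therefore near −47°, so the grip has slipped a little. I'll use more grip and fixed-registration fin tracking by code.

Request:
step_arm(
  linear=[
    [0,0,0],
    [0,0,0],
    [0,0,0],
    [0,0,0],
    [0,0,0],
    [0,0,0],
    [0,0,0],
  ],
  turn=[0,0.007,0.015,0.023,0.031,0.039,0.045],
  force=28,
)

```text
time_s: 11.12
ee_pos: [467.5, 55.5, 190.4]
ee_rot: [179.9, -0.0, 140.8]
force: [-1.2, -4.0, 3.5]
gripper_width: 63.2
gripper_force: 29.8
```

```bash
cat > ang.py <<'E'
from fin import *
def ang(show=True):
    r=np.arange(-135,60,1.);S=[]
    for n in("scene","side"):
        f=cams.grab_frame(n);f["color"]=cv2.GaussianBlur(f["color"],(3,3),0)
        S.append(np.array([score(f,a,0,0) for a in r]))
    for n,s in zip(("scene","side","both"),S+[S[0]+S[1]]):
        i=s.argsort()[:6];print(n,[(r[j],round(s[j])) for j in i])
ang()
E
python3 st.py; python3 ang.py
```

```text
11.125 [467.48  55.53 190.39] [ 1.7993e+02 -1.0000e-02  1.4077e+02] [-1.24 -4.02  3.49] [ 0.72 -0.65  0.73] [  0.67 -29.33 -20.86   0.18   0.38   0.53] 63.19357277507541 29.790639134589583 -45.45424725192522
scene [(np.float64(-61.0), 31), (np.float64(-58.0), 33), (np.float64(-62.0), 33), (np.float64(-60.0), 33), (np.float64(-59.0), 34), (np.float64(-57.0), 34)]
side [(np.float64(-60.0), 18), (np.float64(-62.0), 18), (np.float64(-63.0), 19), (np.float64(-61.0), 20), (np.float64(-64.0), 20), (np.float64(-65.0), 21)]
both [(np.float64(-62.0), 51), (np.float64(-61.0), 51), (np.float64(-60.0), 52), (np.float64(-63.0), 55), (np.float64(-59.0), 55), (np.float64(-64.0), 56)]
```

Request:
step_arm(
  linear=[
    [0,0,0],
    [0,0,0],
    [0,0,0],
    [0,0,0],
    [0,0,-0.02],
    [0,0,-0.02],
    [0,0,-0.02],
    [0,0,-0.02],
    [0,0,-0.02],
    [0,0,-0.02],
    [0,0,-0.02],
    [0,0,-0.02],
    [0,0,-0.02],
  ],
  turn=[0,0,0,0,0,-0.028,-0.056,-0.084,-0.112,-0.14,-0.154,-0.154,-0.154],
  fingers=-1,
)

```text
time_s: 12.85
ee_pos: [467.6, 55.1, 196.0]
ee_rot: [180.0, 0.0, -163.8]
force: [0.2, 0.1, 0.2]
gripper_width: 91.0
gripper_force: 0.0
```

Request:
step_arm(
  linear=[
    [0,0,0],
    [0,0,0],
    [0,0,0],
    [0,0,0],
    [0,0,0],
    [0,0,0],
    [0,0,0],
    [0,0,0],
    [0,0,0],
  ],
  turn=[0,0,0,0,0,0.01,0.02,0.03,0.04],
  fingers=1,
)

```text
time_s: 13.98
ee_pos: [467.2, 55.2, 196.1]
ee_rot: [180.0, -0.0, -178.2]
force: [-0.6, -1.3, 2.1]
gripper_width: 61.0
gripper_force: 27.4
```

```bash
python3 st.py; python3 ang.py
```

```text
13.975 [467.23  55.19 196.09] [ 1.7998e+02 -2.0000e-02 -1.7821e+02] [-0.55 -1.35  2.05] [0.6  0.22 0.49] [ -0.25 -31.01 -21.83  -0.27  -0.17   0.08] 61.03980677364225 27.401494384539546 -86.48368207866753
scene [(np.float64(-71.0), 31), (np.float64(-69.0), 32), (np.float64(-72.0), 32), (np.float64(-70.0), 32), (np.float64(-68.0), 33), (np.float64(-74.0), 33)]
side [(np.float64(-72.0), 18), (np.float64(-73.0), 18), (np.float64(-71.0), 19), (np.float64(-74.0), 22), (np.float64(-76.0), 22), (np.float64(-75.0), 23)]
both [(np.float64(-71.0), 50), (np.float64(-72.0), 50), (np.float64(-73.0), 51), (np.float64(-74.0), 55), (np.float64(-70.0), 57), (np.float64(-75.0), 58)]
```

The pointer is at about −72°, so from here I'll feel for the stop in small steps.

Request:
step_arm(
  linear=[
    [0,0,0],
    [0,0,0],
    [0,0,0],
    [0,0,0],
  ],
  turn=[0.004,0.008,0.012,0.016],
)

```text
time_s: 14.58
ee_pos: [467.6, 55.1, 195.7]
ee_rot: [180.0, 0.0, 176.0]
force: [-0.5, -0.4, -0.2]
gripper_width: 61.0
gripper_force: 27.6
```

```bash
sed -i 's/^print.*/print(s["time_s"],*[s[k].round(2) for k in("ee_rot","force","torque")],s["effort"][5].round(2),round(s["gripper_width"],1))/' st.py; python3 st.py
```

```text
14.575 [1.7999e+02 1.0000e-02 1.7600e+02] [-0.47 -0.43 -0.17] [0.81 0.   0.54] 0.36 61.0
```

Request:
step_arm(
  linear=[
    [0,0,0],
    [0,0,0],
  ],
  turn=[0.004,0.008],
)

```text
time_s: 14.82
ee_pos: [467.7, 55.1, 195.7]
ee_rot: [180.0, 0.0, 173.1]
force: [0.2, -1.9, 0.3]
gripper_width: 60.9
gripper_force: 27.8
```

```bash
python3 st.py;python3 st.py; python3 ang.py; python3 st.py
```

```text
14.825 [1.7999e+02 2.0000e-02 1.7311e+02] [ 0.2  -1.86  0.28] [ 0.68 -0.1   0.52] 0.39 60.9
14.825 [1.7999e+02 2.0000e-02 1.7311e+02] [ 0.2  -1.86  0.28] [ 0.68 -0.1   0.52] 0.39 60.9
scene [(np.float64(-77.0), 33), (np.float64(-78.0), 33), (np.float64(-76.0), 34), (np.float64(-79.0), 34), (np.float64(-73.0), 34), (np.float64(-74.0), 34)]
side [(np.float64(-79.0), 15), (np.float64(-80.0), 19), (np.float64(-78.0), 19), (np.float64(-77.0), 19), (np.float64(-81.0), 22), (np.float64(-76.0), 22)]
both [(np.float64(-79.0), 49), (np.float64(-78.0), 52), (np.float64(-77.0), 52), (np.float64(-80.0), 54), (np.float64(-76.0), 56), (np.float64(-81.0), 58)]
14.925 [1.7999e+02 1.0000e-02 1.7314e+02] [-0.1  -0.57 -0.85] [ 0.68 -0.19  0.26] 0.34 61.2
```

Request:
step_arm(
  linear=[
    [0,0,0],
    [0,0,0],
  ],
  turn=[0.004,0.008],
)

```text
time_s: 15.18
ee_pos: [467.6, 55.0, 195.8]
ee_rot: [180.0, 0.0, 170.2]
force: [0.7, -1.9, -3.5]
gripper_width: 60.5
gripper_force: 28.0
```

```bash
python3 st.py
```

```text
15.175 [1.8000e+02 1.0000e-02 1.7023e+02] [ 0.74 -1.94 -3.48] [ 0.77 -0.24  0.57] 0.41 60.5
```

Request:
step_arm(
  linear=[
    [0,0,0],
    [0,0,0],
  ],
  turn=[0.004,0.008],
)

```text
time_s: 15.42
ee_pos: [467.6, 55.0, 195.9]
ee_rot: [180.0, 0.0, 167.4]
force: [-0.5, -1.7, -1.1]
gripper_width: 60.9
gripper_force: 28.1
```

```bash
python3 st.py; python3 ang.py; python3 st.py
```

```text
15.425 [1.8000e+02 1.0000e-02 1.6735e+02] [-0.5  -1.68 -1.14] [ 0.89 -0.24  0.71] 0.52 60.9
scene [(np.float64(-81.0), 32), (np.float64(-82.0), 32), (np.float64(-80.0), 32), (np.float64(-83.0), 33), (np.float64(-77.0), 35), (np.float64(-78.0), 35)]
side [(np.float64(-82.0), 18), (np.float64(-85.0), 18), (np.float64(-83.0), 18), (np.float64(-84.0), 18), (np.float64(-86.0), 19), (np.float64(-87.0), 21)]
both [(np.float64(-82.0), 50), (np.float64(-83.0), 51), (np.float64(-85.0), 53), (np.float64(-81.0), 53), (np.float64(-84.0), 54), (np.float64(-80.0), 54)]
15.525 [179.99  -0.   167.37] [ 0.35 -3.16 -2.03] [ 0.76 -0.32  0.35] 0.43 60.9
```

Request:
step_arm(
  linear=[
    [0,0,0],
  ],
  turn=[0.005],
)

```text
time_s: 15.65
ee_pos: [467.5, 55.0, 195.9]
ee_rot: [-180.0, -0.0, 165.6]
force: [0.4, -2.8, -1.6]
gripper_width: 60.5
gripper_force: 28.2
```

```bash
python3 st.py
```

```text
15.65 [-180.     -0.    165.55] [ 0.42 -2.8  -1.55] [ 0.73 -0.29  0.64] 0.43 60.5
```

Request:
step_arm(
  linear=[
    [0,0,0],
    [0,0,0],
  ],
  turn=[0.003,0.006],
)

```text
time_s: 15.9
ee_pos: [467.5, 55.0, 195.9]
ee_rot: [-180.0, 0.0, 163.4]
force: [-0.7, -3.3, -0.8]
gripper_width: 60.8
gripper_force: 28.3
```

```bash
python3 st.py; python3 ang.py; python3 st.py
```

```text
15.9 [-1.7999e+02  1.0000e-02  1.6341e+02] [-0.74 -3.27 -0.83] [ 0.67 -0.29  0.69] 0.57 60.8
scene [(np.float64(-81.0), 32), (np.float64(-82.0), 32), (np.float64(-86.0), 33), (np.float64(-83.0), 33), (np.float64(-85.0), 33), (np.float64(-87.0), 33)]
side [(np.float64(-87.0), 16), (np.float64(-86.0), 16), (np.float64(-85.0), 17), (np.float64(-88.0), 18), (np.float64(-83.0), 22), (np.float64(-84.0), 22)]
both [(np.float64(-86.0), 49), (np.float64(-85.0), 50), (np.float64(-87.0), 50), (np.float64(-88.0), 55), (np.float64(-83.0), 55), (np.float64(-82.0), 57)]
16.0 [-179.99    0.    163.43] [-0.35 -2.65 -0.89] [ 0.67 -0.24  0.52] 0.54 61.0
```

Request:
step_arm(
  linear=[
    [0,0,0],
    [0,0,0],
  ],
  turn=[0.0025,0.005],
)

```text
time_s: 16.25
ee_pos: [467.6, 54.9, 195.8]
ee_rot: [-180.0, 0.0, 161.6]
force: [-1.2, -4.9, 0.8]
gripper_width: 61.1
gripper_force: 28.5
```

```bash
python3 st.py; python3 ang.py; python3 st.py
```

```text
16.25 [-1.7999e+02  1.0000e-02  1.6163e+02] [-1.25 -4.87  0.8 ] [ 0.59 -0.14  0.76] 0.67 61.1
scene [(np.float64(-86.0), 33), (np.float64(-87.0), 33), (np.float64(-85.0), 33), (np.float64(-82.0), 34), (np.float64(-81.0), 34), (np.float64(-83.0), 34)]
side [(np.float64(-87.0), 16), (np.float64(-88.0), 16), (np.float64(-86.0), 16), (np.float64(-85.0), 17), (np.float64(-90.0), 21), (np.float64(-89.0), 21)]
both [(np.float64(-87.0), 49), (np.float64(-86.0), 49), (np.float64(-85.0), 50), (np.float64(-88.0), 53), (np.float64(-83.0), 58), (np.float64(-90.0), 60)]
16.35 [-1.7999e+02  1.0000e-02  1.6165e+02] [-1.25 -3.79 -1.54] [ 0.62 -0.37  0.59] 0.65 61.1
```

Torque per degree is rising while the pointer stays at about −87°, so this may be the stop. I'll re-grip with the opposite offset to rule out a grip artefact.

Request:
step_arm(
  linear=[
    [0,0,0],
    [0,0,0],
    [0,0,0],
    [0,0,0],
    [0,0,0],
    [0,0,0],
    [0,0,0],
    [0,0,0],
    [0,0,0],
  ],
  turn=[0,0,0,0,-0.028,-0.056,-0.084,-0.095,-0.095],
  fingers=-1,
)

```text
time_s: 17.48
ee_pos: [467.5, 55.1, 195.8]
ee_rot: [180.0, 0.0, -164.2]
force: [-0.7, 0.1, 0.2]
gripper_width: 91.1
gripper_force: 0.0
```

Request:
step_arm(
  linear=[
    [0,0,0],
    [0,0,0],
    [0,0,0],
    [0,0,0],
    [0,0,0],
    [0,0,0],
  ],
  turn=[0,0,0,0,0,0],
  fingers=1,
)

```text
time_s: 18.23
ee_pos: [467.5, 55.2, 195.8]
ee_rot: [180.0, 0.0, -164.1]
force: [0.1, -0.7, 1.1]
gripper_width: 62.3
gripper_force: 27.6
```

```bash
python3 ang.py; python3 st.py
```

```text
scene [(np.float64(-86.0), 33), (np.float64(-87.0), 33), (np.float64(-85.0), 33), (np.float64(-82.0), 34), (np.float64(-81.0), 34), (np.float64(-83.0), 34)]
side [(np.float64(-87.0), 17), (np.float64(-88.0), 17), (np.float64(-86.0), 17), (np.float64(-85.0), 18), (np.float64(-90.0), 22), (np.float64(-89.0), 22)]
both [(np.float64(-87.0), 50), (np.float64(-86.0), 50), (np.float64(-85.0), 52), (np.float64(-88.0), 54), (np.float64(-83.0), 60), (np.float64(-90.0), 60)]
18.325 [ 179.99    0.   -164.14] [-0.04  1.15 -1.01] [ 0.21  0.02 -0.12] -0.12 62.4
```

Request:
step_arm(
  linear=[
    [0,0,0],
    [0,0,0],
  ],
  turn=[0.005,0.01],
)

```text
time_s: 18.58
ee_pos: [467.2, 55.2, 196.0]
ee_rot: [180.0, -0.0, -167.8]
force: [-0.9, 0.8, 2.0]
gripper_width: 62.0
gripper_force: 27.1
```

```bash
python3 st.py; python3 ang.py; python3 st.py
```

```text
18.575 [ 1.7998e+02 -3.0000e-02 -1.6778e+02] [-0.93  0.83  2.  ] [0.66 0.35 0.56] 0.37 62.0
scene [(np.float64(-86.0), 33), (np.float64(-87.0), 33), (np.float64(-85.0), 34), (np.float64(-91.0), 35), (np.float64(-92.0), 35), (np.float64(-82.0), 36)]
side [(np.float64(-88.0), 19), (np.float64(-90.0), 20), (np.float64(-89.0), 20), (np.float64(-91.0), 20), (np.float64(-87.0), 21), (np.float64(-93.0), 21)]
both [(np.float64(-87.0), 54), (np.float64(-86.0), 55), (np.float64(-88.0), 55), (np.float64(-91.0), 55), (np.float64(-92.0), 56), (np.float64(-90.0), 56)]
18.675 [ 1.7998e+02 -3.0000e-02 -1.6775e+02] [-1.27  0.47  1.46] [0.6  0.37 0.42] 0.49 62.3
```

Request:
step_arm(
  linear=[
    [0,0,0],
  ],
  turn=[0.005],
)

```text
time_s: 18.8
ee_pos: [467.1, 55.2, 196.1]
ee_rot: [180.0, -0.0, -169.6]
force: [-3.7, 0.1, 3.8]
gripper_width: 62.1
gripper_force: 27.2
```

```bash
python3 st.py; python3 ang.py; python3 st.py
```

```text
18.8 [ 1.7998e+02 -4.0000e-02 -1.6959e+02] [-3.74  0.11  3.77] [0.73 0.6  0.69] 0.4 62.1
scene [(np.float64(-86.0), 33), (np.float64(-87.0), 33), (np.float64(-85.0), 34), (np.float64(-91.0), 34), (np.float64(-92.0), 34), (np.float64(-88.0), 36)]
side [(np.float64(-93.0), 19), (np.float64(-91.0), 19), (np.float64(-92.0), 20), (np.float64(-94.0), 20), (np.float64(-89.0), 21), (np.float64(-90.0), 21)]
both [(np.float64(-91.0), 54), (np.float64(-92.0), 54), (np.float64(-93.0), 56), (np.float64(-90.0), 57), (np.float64(-89.0), 57), (np.float64(-87.0), 57)]
18.9 [ 1.7998e+02 -3.0000e-02 -1.6957e+02] [-2.44 -0.02  4.48] [0.65 0.68 0.4 ] 0.5 62.2
```

Not the stop: the wheel moved on to about −92° with no build-up of torque. I'll continue.

Request:
step_arm(
  linear=[
    [0,0,0],
    [0,0,0],
  ],
  turn=[0.004,0.008],
)

```text
time_s: 19.15
ee_pos: [467.4, 55.2, 195.9]
ee_rot: [180.0, -0.0, -172.5]
force: [-1.7, 0.4, 2.1]
gripper_width: 62.1
gripper_force: 27.4
```

```bash
sed -i 's/^    for n,s in zip.*/    print("ang",r[(S[0]+S[1]).argsort()[:3]].tolist(),r[S[1].argsort()[:4]].tolist())\n    return/' ang.py; python3 st.py; python3 ang.py; python3 st.py
```

```text
19.15 [ 179.99   -0.   -172.48] [-1.73  0.41  2.14] [0.72 0.45 0.69] 0.57 62.1
19.15 [ 179.99   -0.   -172.48] [-1.73  0.41  2.14] [0.72 0.45 0.69] 0.57 62.1  File "ang.py", line 9
    i=s.argsort()[:6];print(n,[(r[j],round(s[j])) for j in i])
IndentationError: unexpected indent
```

Request:
step_arm(
  linear=[
    [0,0,0],
    [0,0,0],
  ],
  turn=[0.004,0.008],
)

```text
time_s: 19.4
ee_pos: [467.6, 55.2, 195.8]
ee_rot: [180.0, 0.0, -175.4]
force: [-2.2, 0.5, 2.2]
gripper_width: 61.7
gripper_force: 27.5
```

```bash
python3 st.py; python3 ang.py; python3 st.py
```

```text
19.4 [ 1.7999e+02  1.0000e-02 -1.7536e+02] [-2.16  0.48  2.18] [0.8  0.42 0.89] 0.67 61.7
19.4 [ 1.7999e+02  1.0000e-02 -1.7536e+02] [-2.16  0.48  2.18] [0.8  0.42 0.89] 0.67 61.7  File "ang.py", line 9
    i=s.argsort()[:6];print(n,[(r[j],round(s[j])) for j in i])
IndentationError: unexpected indent
```

```bash
sed -i '9d' ang.py; python3 ang.py; python3 st.py
```

```text
ang [-93.0, -95.0, -92.0] [-94.0, -95.0, -96.0, -93.0]
19.5 [ 179.99    0.   -175.33] [-3.23  1.7   2.74] [0.74 0.48 0.6 ] 0.68 61.6
```

Request:
step_arm(
  linear=[
    [0,0,0],
    [0,0,0],
    [0,0,0],
    [0,0,0],
    [0,0,0],
    [0,0,0],
    [0,0,0],
  ],
  turn=[0,0,0,0,-0.02,-0.04,-0.04],
  fingers=-1,
)

```text
time_s: 20.38
ee_pos: [467.6, 55.1, 195.8]
ee_rot: [-180.0, 0.0, -161.0]
force: [0.5, 0.1, 0.5]
gripper_width: 91.4
gripper_force: 0.0
```

```bash
python3 ang.py
```

```text
ang [-91.0, -92.0, -93.0] [-93.0, -91.0, -92.0, -90.0]
```

Request:
step_arm(
  linear=[
    [0,0,0],
    [0,0,0],
    [0,0,0],
    [0,0,0],
    [0,0,0],
    [0,0,0],
  ],
  turn=[0,0,0,0,0,0],
  fingers=1,
)

```text
time_s: 21.22
ee_pos: [467.5, 55.2, 195.8]
ee_rot: [180.0, 0.0, -160.9]
force: [-0.0, 0.7, 0.3]
gripper_width: 62.3
gripper_force: 27.6
```

Request:
step_arm(
  linear=[
    [0,0,0],
    [0,0,0],
  ],
  turn=[0.0035,0.007],
)

```text
time_s: 21.48
ee_pos: [467.3, 55.2, 195.9]
ee_rot: [180.0, -0.0, -163.4]
force: [-0.7, 1.1, 2.0]
gripper_width: 62.0
gripper_force: 27.1
```

```bash
python3 st.py; python3 ang.py; python3 st.py
```

```text
21.475 [ 1.7998e+02 -2.0000e-02 -1.6342e+02] [-0.73  1.06  2.02] [0.48 0.3  0.66] 0.53 62.0
ang [-92.0, -91.0, -93.0] [-93.0, -94.0, -95.0, -96.0]
21.575 [ 1.7998e+02 -2.0000e-02 -1.6341e+02] [-1.1   1.36  1.61] [0.51 0.2  0.53] 0.6 62.6
```

Request:
step_arm(
  linear=[
    [0,0,0],
    [0,0,0],
  ],
  turn=[0.0025,0.005],
)

```text
time_s: 21.82
ee_pos: [467.1, 55.2, 196.1]
ee_rot: [180.0, -0.0, -165.2]
force: [-1.6, 0.7, 3.5]
gripper_width: 62.2
gripper_force: 27.0
```

```bash
python3 st.py; python3 ang.py; python3 st.py
```

```text
21.825 [ 1.7998e+02 -4.0000e-02 -1.6524e+02] [-1.55  0.73  3.52] [0.74 0.52 0.79] 0.69 62.2
ang [-93.0, -92.0, -95.0] [-94.0, -95.0, -96.0, -93.0]
21.925 [ 1.7997e+02 -3.0000e-02 -1.6522e+02] [-2.8  -0.38  3.44] [0.74 0.62 0.68] 0.75 62.0
```

Stop confirmed. On release the wheel sprang back 2–3°, and on re-gripping the torque climbs about 0.085 N m per degree with the pointer held at about −94.5°. That is about 0.45 N m over the drag, a firm touch. Now I'll bring it back anticlockwise.

Request:
step_arm(
  linear=[
    [0,0,0],
    [0,0,0],
    [0,0,0],
    [0,0,0],
    [0,0,0],
    [0,0,0],
    [0,0,0],
    [0,0,0],
    [0,0,0],
    [0,0,0],
    [0,0,0],
    [0,0,0],
  ],
  turn=[0,0,0,0,0.028,0.056,0.084,0.112,0.14,0.158,0.158,0.158],
  fingers=-1,
)

```text
time_s: 23.42
ee_pos: [467.6, 55.1, 195.8]
ee_rot: [180.0, 0.0, 138.0]
force: [0.1, -0.1, -0.4]
gripper_width: 91.5
gripper_force: 0.0
```

Request:
step_arm(
  linear=[
    [0,0,0],
    [0,0,0],
    [0,0,0],
    [0,0,0],
    [0,0,0],
    [0,0,0],
    [0,0,0],
    [0,0,0],
    [0,0,0],
    [0,0,0],
    [0,0,0],
    [0,0,0],
    [0,0,0],
    [0,0,0],
    [0,0,0],
    [0,0,0],
  ],
  turn=[0,0,0,0,0,0,-0.018,-0.036,-0.054,-0.072,-0.09,-0.108,-0.126,-0.144,-0.162,-0.18],
  fingers=1,
)

```text
time_s: 25.42
ee_pos: [467.6, 55.1, 196.5]
ee_rot: [-180.0, 0.0, -157.2]
force: [-4.3, 0.9, 6.1]
gripper_width: 62.6
gripper_force: 30.1
```

```bash
python3 st.py; python3 ang.py
```

```text
25.425 [-1.7997e+02  3.0000e-02 -1.5717e+02] [-4.25  0.9   6.06] [-1.23  0.18 -0.74] 0.03 62.6
ang [-38.0, -40.0, -39.0] [-38.0, -40.0, -41.0, -39.0]
```

Request:
step_arm(
  linear=[
    [0,0,0],
    [0,0,0],
    [0,0,0],
    [0,0,0],
    [0,0,0],
    [0,0,0],
    [0,0,0],
    [0,0,0],
    [0,0,0],
    [0,0,0],
    [0,0,0],
    [0,0,0],
  ],
  turn=[0,0,0,0,0.028,0.056,0.084,0.112,0.14,0.158,0.158,0.158],
  fingers=-1,
)

```text
time_s: 27.02
ee_pos: [467.6, 55.1, 195.8]
ee_rot: [180.0, 0.0, 145.9]
force: [0.3, -0.9, 0.6]
gripper_width: 91.2
gripper_force: 0.0
```

Request:
step_arm(
  linear=[
    [0,0,0],
    [0,0,0],
    [0,0,0],
    [0,0,0],
    [0,0,0],
    [0,0,0],
    [0,0,0],
    [0,0,0],
    [0,0,0],
    [0,0,0],
    [0,0,0],
    [0,0,0],
    [0,0,0],
  ],
  turn=[0,0,0,0,0,0,-0.018,-0.036,-0.054,-0.072,-0.09,-0.105,-0.105],
  fingers=1,
)

```text
time_s: 28.65
ee_pos: [467.5, 54.9, 196.0]
ee_rot: [-180.0, 0.0, -176.4]
force: [-1.3, 1.1, 2.2]
gripper_width: 61.6
gripper_force: 28.7
```

```bash
python3 st.py; python3 ang.py
cat > wr.py <<'E'
from fin import *
T=tp();f=cams.grab_frame("wrist");T=T@f["tool_from_camera"];np.savez("wr.npz",T=T);cv2.imwrite("pics/wr.png",f["color"])
r=np.arange(-30,31,1.);s=np.array([score(f,a,0,0,T) for a in r]);i=s.argsort()[:8];print("wrist",[(r[j],round(s[j])) for j in i])
c=np.radians(0);print("mark px",proj(f,(H@[46.5,0,1,1])[:3],T),"tip0",proj(f,(H@[45,0,12,1])[:3],T))
E
python3 wr.py
```

```text
28.65 [-179.96    0.   -176.42] [-1.25  1.1   2.25] [-1.19  0.2  -0.23] -0.4 61.6
ang [-13.0, -6.0, -12.0] [-5.0, -6.0, -13.0, -10.0]
wrist [(np.float64(-28.0), 44), (np.float64(-26.0), 44), (np.float64(-25.0), 45), (np.float64(-27.0), 45), (np.float64(-24.0), 45), (np.float64(-29.0), 45), (np.float64(-23.0), 45), (np.float64(-21.0), 46)]
mark px [[259.69971115 327.18686315]] tip0 [[260.5891999  330.57184654]]
```

Request:
step_arm(
  linear=[
    [0,0,0],
    [0,0,0],
    [0,0,0],
    [0,0,0],
    [0,0,-0.1],
    [0,0,-0.2],
    [0,0,-0.26],
    [0,0,-0.26],
    [0,0,-0.26],
  ],
  turn=[0,0,0,0,0,0,0.024,0.024,0.024],
  fingers=-1,
)

```text
time_s: 29.92
ee_pos: [467.0, 55.1, 272.9]
ee_rot: [-180.0, -0.1, 175.1]
force: [-0.7, -0.6, -1.1]
gripper_width: 91.3
gripper_force: 0.0
```

```bash
python3 wr.py; python3 ang.py
python3 - <<'E'
from fin import *
f=cams.grab_frame("wrist");T=np.load("wr.npz")["T"]
i=cv2.imread("pics/wr.png")
x,y,k=190,155,4.4
c=cv2.resize(i[y:y+135,x:x+180],None,fx=k,fy=k,interpolation=cv2.INTER_CUBIC)
def d(P,col):
    for p in proj(f,np.array(P)@H[:3,:3].T+H[:3,3],T): cv2.circle(c,tuple(((p+.4-[x,y])*k).round().astype(int)),2,col,-1)
A=lambda r,a,z:[r*np.cos(np.radians(a)),r*np.sin(np.radians(a)),z]
d([A(60.5,a,1.5) for a in range(-75,76,15)],(0,0,255)); d([A(51,a,1.5) for a in range(-15,16,5)],(0,255,0))
cv2.imwrite("pics/wrc.png",c)
E
```

```text
wrist [(np.float64(-5.0), 35), (np.float64(-6.0), 36), (np.float64(-4.0), 37), (np.float64(-7.0), 38), (np.float64(-8.0), 40), (np.float64(-3.0), 40), (np.float64(-2.0), 41), (np.float64(-9.0), 43)]
mark px [[273.02893997 272.65635458]] tip0 [[273.32760512 272.82526964]]
ang [-13.0, -12.0, -6.0] [-5.0, -6.0, -13.0, -10.0]
```

View pics/wrc.png

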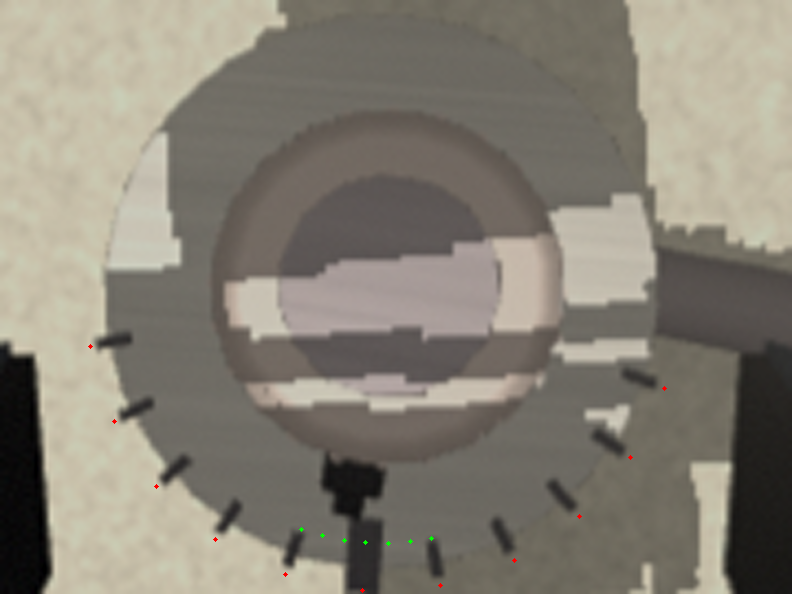

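The close view shows the fin tip at (348,515) in the crop and the mark's inner end at (365,520), so the pointer stands at about −5°, as the code also finds. One small anticlockwise nudge, then I'll check again.

Request:
step_arm(
  linear=[
    [0,0,0.1],
    [0,0,0.2],
    [0,0,0.265],
    [0,0,0.265],
    [0,0,0.265],
  ],
  turn=[0.006,0.006,0.006,0.006,0.006],
)

```text
time_s: 30.75
ee_pos: [468.1, 55.2, 195.0]
ee_rot: [180.0, 0.1, 172.9]
force: [-0.5, -0.3, -0.2]
gripper_width: 91.4
gripper_force: 0.0
```

Request:
step_arm(
  linear=[
    [0,0,0],
    [0,0,0],
    [0,0,0],
    [0,0,0],
    [0,0,0],
    [0,0,0],
    [0,0,0],
    [0,0,0],
    [0,0,0],
    [0,0,0],
  ],
  turn=[0,0,0,0,0,-0.005,-0.01,-0.015,-0.018,-0.018],
  fingers=1,
)

```text
time_s: 32.0
ee_pos: [467.8, 54.8, 194.5]
ee_rot: [-180.0, 0.0, 179.4]
force: [1.1, -0.0, 1.9]
gripper_width: 61.0
gripper_force: 28.5
```

Request:
step_arm(
  linear=[
    [0,0,0],
    [0,0,0],
    [0,0,0],
    [0,0,0],
    [0,0,-0.1],
    [0,0,-0.2],
    [0,0,-0.265],
    [0,0,-0.265],
    [0,0,-0.265],
  ],
  turn=[0,0,0,0,0,0,0.012,0.012,0.012],
  fingers=-1,
)

```text
time_s: 33.12
ee_pos: [467.0, 55.1, 272.9]
ee_rot: [-180.0, -0.1, 175.1]
force: [-0.1, -0.3, -0.0]
gripper_width: 91.0
gripper_force: 0.0
```

```bash
python3 wr.py
python3 - <<'E'
from fin import *
i=cv2.imread("pics/wr.png");cv2.imwrite("pics/wrd.png",cv2.resize(i[225:300,230:330],None,fx=7,fy=7,interpolation=cv2.INTER_CUBIC))
f=cams.grab_frame("wrist");T=np.load("wr.npz")["T"]
r=np.arange(-8,8,.5);print([(a,round(score(f,a,0,0,T))) for a in r])
for n,q in(("mark in",(46.5,0,1)),("mark out",(60.5,0,1)),("tip top",(45,0,15)),("fin in",(32,0,15))): print(n,((proj(f,(H@[*q,1])[:3],T)[0]+.43-[230,225])*7).round())
E
```

```text
wrist [(np.float64(0.0), 33), (np.float64(-1.0), 34), (np.float64(1.0), 36), (np.float64(-2.0), 38), (np.float64(2.0), 41), (np.float64(-3.0), 42), (np.float64(3.0), 44), (np.float64(-4.0), 46)]
mark px [[273.06078046 272.77413558]] tip0 [[273.35535947 272.94503021]]
[(np.float64(-8.0), 78), (np.float64(-7.5), 74), (np.float64(-7.0), 68), (np.float64(-6.5), 68), (np.float64(-6.0), 59), (np.float64(-5.5), 58), (np.float64(-5.0), 55), (np.float64(-4.5), 47), (np.float64(-4.0), 47), (np.float64(-3.5), 45), (np.float64(-3.0), 44), (np.float64(-2.5), 40), (np.float64(-2.0), 40), (np.float64(-1.5), 36), (np.float64(-1.0), 36), (np.float64(-0.5), 36), (np.float64(0.0), 34), (np.float64(0.5), 34), (np.float64(1.0), 36), (np.float64(1.5), 36), (np.float64(2.0), 41), (np.float64(2.5), 39), (np.float64(3.0), 44), (np.float64(3.5), 44), (np.float64(4.0), 50), (np.float64(4.5), 52), (np.float64(5.0), 55), (np.float64(5.5), 60), (np.float64(6.0), 61), (np.float64(6.5), 67), (np.float64(7.0), 71), (np.float64(7.5), 77)]
mark in [304. 337.]
mark out [296. 449.]
tip top [307. 342.]
fin in [315. 234.]
```

View pics/wrd.png

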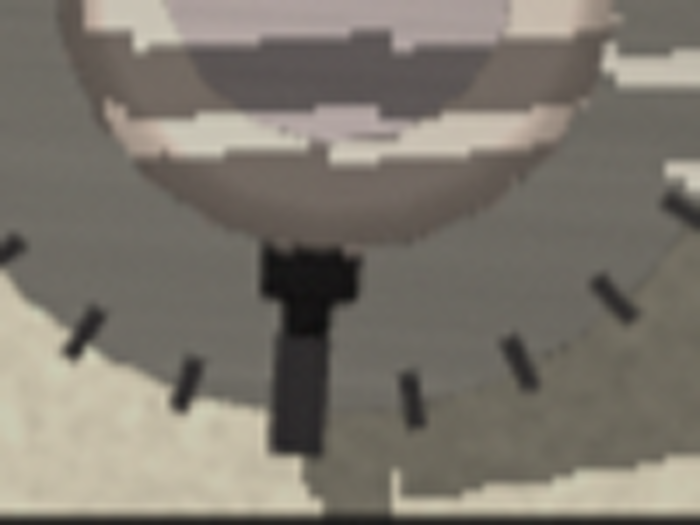

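The fin tip, at (307,325) in the crop, stands right in front of the long mark at (301,345), within about half a degree. The gripper is open and clear of everything.

```bash
python3 -c "
from workcell import env
print(env.job_done())"
```

```text
the job is handed in; nothing more can be done
None
```

I turned the wheel clockwise to a firm touch on the cold stop, with the pointer about 94° clockwise of the mark and roughly 0.45 N m over the drag. I then brought it back to within about half a degree of the long mark, let go with the arm clear, and handed the job in at about 33 s.

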